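Sort inspected welded brackets into the pass and reject nests

TASK

Two of the welded brackets on the bench carry white inspection tags: round tags mean passed, long bar-shaped tags mean rejected. Put the passed bracket into the tray marked with the round disc and the rejected one into the tray marked with the bar, each lying flat on the tray's floor, web up, fully inside the walls. Set them down, do not drop or throw them.

Things in the scene. Friction and masses are not known exactly. Their poses are not given: they have to be found in the camera images.
- bracket_round: The passed bracket: brown steel welded T-bracket, 0.7 kg: flat base plate 100 (x) x 76 (y) x 6 mm, upright web 12 mm thick along x over its middle, top 46 mm above the underside. Tags: a white disc 30 mm across on the plate on each side of the web. Origin: centre of the underside, z up. Starts flat on the bench, x within 26 degrees of straight ahead; a like bracket without tag is no part of the job.
- bracket_bar: The rejected bracket: brown steel welded T-bracket, 0.7 kg: flat base plate 100 (x) x 76 (y) x 6 mm, upright web 12 mm thick along x over its middle, top 46 mm above the underside. Tags: a white bar 90 x 14 mm on the plate on each side of the web, along it. Origin: centre of the underside, z up. Starts flat on the bench, x within 26 degrees of straight ahead; a like bracket without tag is no part of the job.
- nest_round: The pass nest: fixed tray, inside 124 (x) x 96 (y) mm, floor 4 mm and wall tops 14 mm above the bench, walls 5 mm thick; takes a bracket with its web along x, either way round. Marked by a white round disc 36 mm across on a pad 44 x 90 mm, 8 mm high, outside its +x end. Origin: centre of the tray's underside, at bench height; x points ahead within 12 degrees.
- nest_bar: The reject nest: fixed tray, inside 124 (x) x 96 (y) mm, floor 4 mm and wall tops 14 mm above the bench, walls 5 mm thick; takes a bracket with its web along x, either way round. Marked by a white bar 78 x 14 mm along y on a pad 44 x 90 mm, 8 mm high, outside its +x end. Origin: centre of the tray's underside, at bench height; x points ahead within 12 degrees.

How it is judged:
At the end, for the whole second after the job is handed in: The round-tagged bracket in the tray with the disc, bar-tagged one in the tray with the bar, at rest, web up: underside under 8 mm above the bench, tilt under 5 degrees, centre within 18 mm of the tray's, web within 17 degrees of the tray's length, either way round (horizontal distance between bracket_round and nest_round below 0.018 m and z of bracket_round in the frame of nest_round below 0.008 m and angle between each of bracket_round, bracket_bar's own z axis and vertical below 0.09 rad and angle between the x axis of bracket_round and the x axis of nest_round, either way round below 0.3 rad and linear speed of each of bracket_round, bracket_bar below 0.02 m/s and horizontal distance between bracket_bar and nest_bar below 0.018 m and z of bracket_bar in the frame of nest_bar below 0.008 m and angle between the x axis of bracket_bar and the x axis of nest_bar, either way round below 0.3 rad); the robot touches nothing.
It fails at once if the passed bracket is dropped or thrown (moves faster than 0.85 m/s while no finger touches it) (linear speed of bracket_round above 0.85 m/s and contact force between bracket_round and the fingers below 0.1 N).
It fails at once if the rejected bracket is dropped or thrown (moves faster than 0.85 m/s while no finger touches it) (linear speed of bracket_bar above 0.85 m/s and contact force between bracket_bar and the fingers below 0.1 N).
It also fails if it takes over 59 s, if anything falls off the work surface, if the arm or the gripper's body presses on something with over 40 N, if the wrist force passes 120 N, or if a joint passes its speed limit or range.

ROBOT

A 7-joint arm with a two-finger parallel gripper is mounted at the origin on the work surface. World frame = base frame: x ahead of the robot, y to its left, z up, the work surface at z = 0. Lengths are in m, angles in rad, forces in N, time in s.
With the tool pointing down it reaches from about 0.4 to 0.85 m from the base axis. Payload 10.4 kg.
Tool frame: the origin (TCP) lies on the centre line of the jaws, within the pads' length; the fingertips stand 11 mm ahead of it and the grasp point (between the pads) lies 8 mm behind it (manip.finger_overhang is the distance from the TCP to the fingertips, in m); z points along the fingers, y is the line along which they close (so a half turn about z gives the same grasp; the last joint's range is limited). The gripper opens to 85 mm and grips with 20 to 120 N. Pads are 22 mm wide; open, the fingers measure 114 mm over their backs; the gripper's body (76 mm by 85 mm) begins 54 mm behind the grasp point. The pads swing forward as they close: fully open they stand 13 mm farther back than shut.
Start: joints at [1.222, 0.332, -0.065, 1.46, 0.022, 1.35, -0.088], TCP at [0.2, -0.592, 0.242] pointing down, gripper open.
Joint ranges: [-2.6, 2.6], [-0.5, 2.12], [-1.47, 1.34], [0.16, 2.42], [-1.27, 4.41], [0.06, 2.06], [-2.6, 2.6]. Speed limits (rad/s): [2.22, 2.22, 2.79, 2.79, 3.14, 3.14, 3.14].

INTERFACE

Orientations are given as a unit quaternion [x, y, z, w].
In Python, from workcell import manip, imaging, workorder gives the robot as it stands.
- The arm moves only by the tool jog_arm, never from a script. Its argument "deltas" is a list of rows, each an object with "gripper": the opening, from 0 (shut) to 1 (fully open); "offset": the shift along the tool's x, y, z in m, a list of three; "rotation": the turn, a rotation vector about the tool's x, y, z in degrees, a list of three. In form: [{"gripper": gripper, "offset": [tx, ty, tz], "rotation": [ax, ay, az]}, ...]. A call has 1 to 20 rows; each row shifts and turns the commanded pose from where the row before left it, along the tool's axes as they then stand; what a row does not reach is not made up. A row lasts 1/10 s, in which the tool goes at most 50 mm and 8.59 degrees, less where a joint would pass 70% of its speed; a pose out of reach is approached as far as the arm can. A call with a gripper value outside its range is refused whole. The fingers move at their own pace and stop on an object; "newtons" is the grip in N (left out, the last holds). Time passes only in rows, so rows that do not move let the fingers close. It gives the time, the measured TCP pose, the force, the opening and the grip force at its end, in the units of the state.
- manip.get_obs(): the state, without advancing time (a new reading comes with each control period).
- imaging.camera(name): name is "scene" or "top"; returns the picture (420x560x3 uint8, blue, green, red); there is no depth.
- imaging.camera_model(name): a dict with "camera_matrix" (3x3 intrinsics, pixels), "k1" (the pictures are not rectified: a ray, as slopes to the right and down, at radius r is drawn at 1 + k1 r^2 times it, then the intrinsics apply), "world_to_cam" (4x4, takes a point from world to camera coordinates). Camera axes: x right, y up, looking along -z (the intrinsics and any distortion apply to the point x, -y, -z); pixel columns grow to the right and rows downward; lengths in m; the calibration is good to about 2 mm. A picture is of the moment at which its call begins. camera_model takes no time and is no camera call.
- workorder.hand_in(): hands the job in; it is judged then, once.
The state is a dict: "clock": time; "joint_pos": joint angles; "joint_velocities": joint speeds; "tau": joint torques, N m; "position": TCP position; "ee_rot": TCP orientation; "ft_force": force on the tool from outside, world axes, zero at the start; "torque": the same for the moment, N m; "grip_width": opening from 0.0 (shut) to 1.0 (fully open); "grasp_force": force on a finger pad.
Only numpy, scipy, OpenCV 4.12 (cv2) and the standard library are available. Lean on these libraries where they do the work, as an engineer would, in place of code of your own. Each camera call takes 0.05 s, during which the arm holds its last target. There are 200 camera calls.

## Working session

There is one attempt and no reset: what is moved stays moved. The work goes in short steps, Python scripts to look and compute and a tool call to move; the robot and the scene stay as the last step left them, time stands still between calls to the robot, and variables do not carry over. Pictures are saved under pics/ and viewed, at most 10 in all, crops included, and the job is handed in when it is done.

Besides the shell and the picture viewer there is one more tool, called after "Call:" in YAML: its name, and indented under it one key for each argument. jog_arm: Moves the arm, as the interface text tells. Its arguments: {"type":"object","properties":{"deltas":{"type":"array","items":{"type":"object","properties":{"gripper":{"type":"number"},"offset":{"type":"array","items":{"type":"number"}},"rotation":{"type":"array","items":{"type":"number"}}}}},"newtons":{"type":"number"}},"required":["deltas"]}

```bash
mkdir -p pics; python3 - <<'E'
from workcell import manip, imaging
import cv2
for n in("scene","top"):
    cv2.imwrite(f"pics/{n}0.png",imaging.camera(n)); m=imaging.camera_model(n); print(n,m)
o=manip.get_obs(); print(o["clock"],o["position"],o["ee_rot"],o["ft_force"],o["grip_width"],manip.finger_overhang)
E
```

```text
scene {'camera_matrix': array([[385.55166775,   0.        , 276.673377  ],
       [  0.        , 385.55166775, 205.41468308],
       [  0.        ,   0.        ,   1.        ]]), 'k1': -0.10609033021868405, 'world_to_cam': array([[ 0.11296222,  0.9934022 , -0.01978919, -0.0349919 ],
       [-0.60911091,  0.08497132,  0.78851999,  0.2902579 ],
       [ 0.78499901, -0.07701916,  0.61469066, -1.3133238 ],
       [ 0.        ,  0.        ,  0.        ,  1.        ]])}
top {'camera_matrix': array([[441.91541168,   0.        , 282.27573013],
       [  0.        , 441.91541168, 199.78961595],
       [  0.        ,   0.        ,   1.        ]]), 'k1': -0.11973743517601795, 'world_to_cam': array([[ 1.24338261e-02, -9.99919111e-01,  2.67796358e-03,
        -4.80679585e-02],
       [ 9.89309740e-01,  1.26909763e-02,  1.45276212e-01,
        -5.26732935e-01],
       [-1.45298447e-01,  8.42996285e-04,  9.89387513e-01,
        -1.00680157e+00],
       [ 0.00000000e+00,  0.00000000e+00,  0.00000000e+00,
         1.00000000e+00]])}
0.1 [ 0.19992009 -0.59183403  0.24163237] [ 9.86764060e-01  1.62161346e-01 -1.20964538e-04 -6.10677605e-04] [ 0.62157512  0.69906218 -0.97314754] 1.0003160069014359 0.011
```

View pics/top0.png

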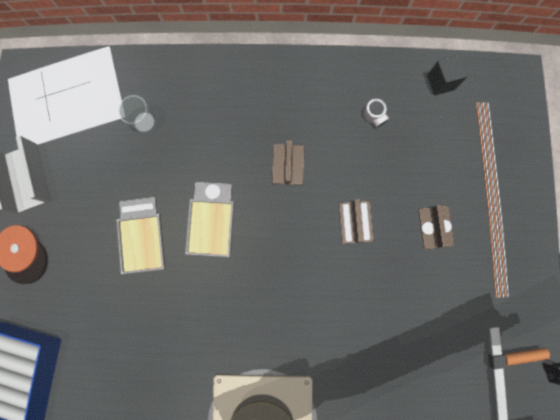

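View pics/scene0.png

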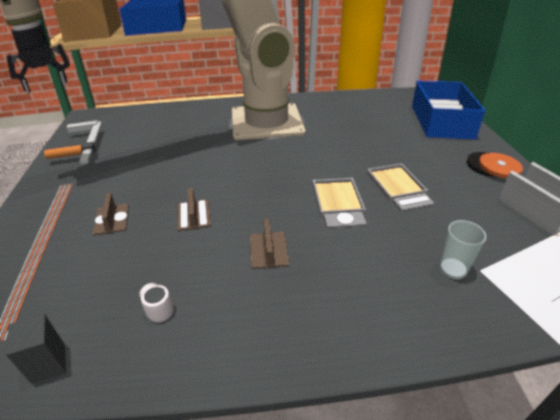

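Top view: the round-tag bracket is near (437,227), the bar-tag bracket near (356,222) and the untagged one near (289,163). The disc tray is at (210,228) and the bar tray at (140,243). The scene view agrees. I'll zoom in on the details.

```bash
python3 - <<'E'
import cv2,numpy as np
t=cv2.imread("pics/top0.png")
a=cv2.resize(t[190:260,330:465],None,fx=5.9,fy=5.9,interpolation=cv2.INTER_CUBIC)[:300]
a=cv2.resize(t[195:255,330:463],(798,360),interpolation=cv2.INTER_CUBIC)
s=cv2.imread("pics/scene0.png")
b=cv2.resize(s[183:240,85:218],(798,240*57//40-100),interpolation=cv2.INTER_CUBIC)
c=np.vstack([a,b])[:600]; print(c.shape); cv2.imwrite("pics/z.png",c)
E
```

```text
(600, 798, 3)
```

View pics/z.png

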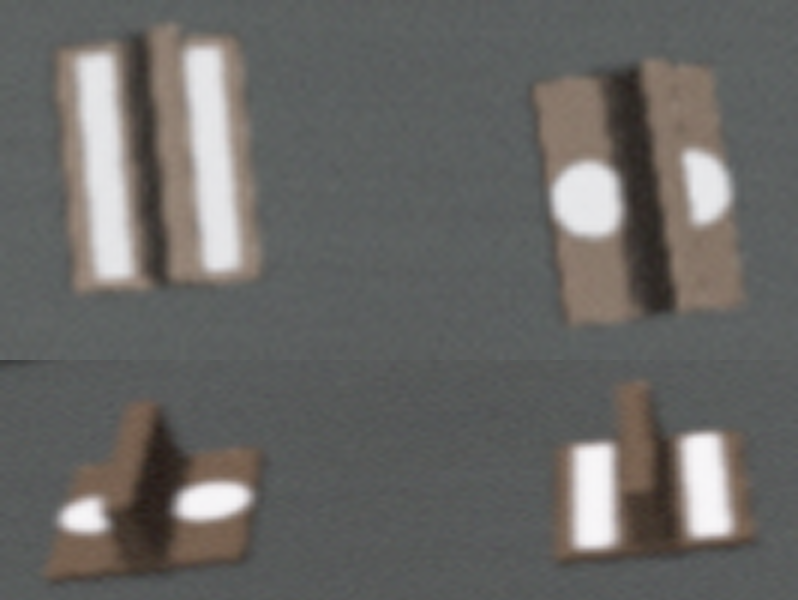

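The crop (6x, origin 330,195) shows both bars fully visible in the top view. The round bracket's right disc is half hidden by its web, but its plate corners are clear at crop (533,85), (712,65), (745,303) and (568,325).

```bash
cat >h.py <<'E'
import cv2,numpy as np
from workcell import manip, imaging
def cast(name,px,z):
    m=imaging.camera_model(name); T=m["world_to_cam"]; R=T[:3,:3]
    p=cv2.undistortPoints(np.float64(px).reshape(-1,1,2),m["camera_matrix"],np.array([m["k1"],0,0,0.])).reshape(-1,2)
    d=np.c_[p[:,0],-p[:,1],-np.ones(len(p))]@R
    c=-R.T@T[:3,3]
    return (c+d*((z-c[2])/d[:,2])[:,None])[:,:2]
def rect(mask,name,z,amin):
    out=[]
    for c in cv2.findContours(mask.astype(np.uint8),0,cv2.CHAIN_APPROX_NONE)[0]:
        if cv2.contourArea(c)<amin: continue
        w=cast(name,c.reshape(-1,2),z)
        m=cv2.moments(c); u=(m["m10"]/m["m00"],m["m01"]/m["m00"])
        (r,s,a)=cv2.minAreaRect((w*1000).astype(np.float32))
        if s[0]<s[1]: a-=90   # long side direction from x
        a=(a+90)%180-90
        out.append((np.round(u,1),"centroid",np.round(cast(name,[u],z)[0],4),"rect",np.round(r,1),np.round(s,1),round(a,1)))
    return out
E
python3 - <<'E'
from h import *
for n in("top","scene"):
    t=cv2.imread(f"pics/{n}0.png").astype(int); b,g,r=t[...,0],t[...,1],t[...,2]
    roi=np.zeros(b.shape,bool)
    if n=="top": roi[130:285,105:470]=1
    else: roi[160:245,85:440]=1
    print(n,"white",*rect((t.min(2)>165)&roi,n,.006,15),sep="\n ")
    print("yellow",*rect((r-b>55)&roi,n,.004,200),sep="\n ")
    print("bracket",*rect(((r-b>8)|(t.min(2)>165))&roi,n,.006,200),sep="\n ")
k=cast("top",np.array([(533,85),(712,65),(745,303),(568,325)])/6+[330,195]-.4,.006); print(k,k.mean(0))
E
```

```text
top
 white
 (array([427.4, 227.8]), 'centroid', array([ 0.4672, -0.3982]), 'rect', array([ 466.9, -397.3]), array([25.2, 29.6]), -1.8)
 (array([131.4, 246. ]), 'centroid', array([0.4135, 0.3249]), 'rect', array([415.6, 326. ]), array([119.2,  41.9]), 8.7)
 (array([447.2, 225.6]), 'centroid', array([ 0.473 , -0.4487]), 'rect', array([ 473.3, -449.5]), array([27.2, 17.8]), 0.3)
 (array([155.9, 237.1]), 'centroid', array([0.4363, 0.265 ]), 'rect', array([429. , 262.8]), array([109.6,  16.1]), 11.3)
 (array([226.5, 225. ]), 'centroid', array([0.4686, 0.0931]), 'rect', array([455.7,  92.8]), array([ 17.7, 123.7]), -0.9)
 (array([346.8, 222.7]), 'centroid', array([ 0.4779, -0.199 ]), 'rect', array([ 478.6, -198.9]), array([91.2, 15.7]), 4.9)
 (array([365. , 221.1]), 'centroid', array([ 0.4823, -0.2435]), 'rect', array([ 482.7, -243.6]), array([89.1, 15.5]), 4.8)
 (array([199.8, 227. ]), 'centroid', array([0.4628, 0.1579]), 'rect', array([460.8, 157.5]), array([ 43.3, 122.4]), -2.7)
 (array([137.4, 208.4]), 'centroid', array([0.5061, 0.3151]), 'rect', array([507.2, 315.8]), array([39.6, 83.
[... 2178 characters left out ...]
5873, -0.0514]), 'rect', array([569.2, -49.2]), array([81., 87.]), -7.6)
 (array([110.3, 216.9]), 'centroid', array([ 0.4709, -0.4207]), 'rect', array([ 445.6, -422. ]), array([169.5,  79.9]), 6.3)
 (array([192.7, 213.1]), 'centroid', array([ 0.4834, -0.2208]), 'rect', array([ 457. , -221.7]), array([167.5,  77.6]), 5.1)
 (array([337.1, 196. ]), 'centroid', array([0.4643, 0.1336]), 'rect', array([460.4, 133.9]), array([103.3, 125. ]), -2.4)
 (array([396.2, 181.2]), 'centroid', array([0.422 , 0.3034]), 'rect', array([418.5, 303.5]), array([127.5, 100.3]), 7.9)
[[ 0.51402843 -0.37709536]
 [ 0.52320589 -0.4534399 ]
 [ 0.42506355 -0.46377885]
 [ 0.41588591 -0.38894513]] [ 0.46954594 -0.42081481]
```

```bash
python3 - <<'E'
import cv2,numpy as np
t=cv2.imread("pics/top0.png")
cv2.imwrite("pics/z2.png",cv2.resize(t[178:280,112:240],(753,600),interpolation=cv2.INTER_CUBIC))
E
```

```text
(no output)
```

View pics/z2.png

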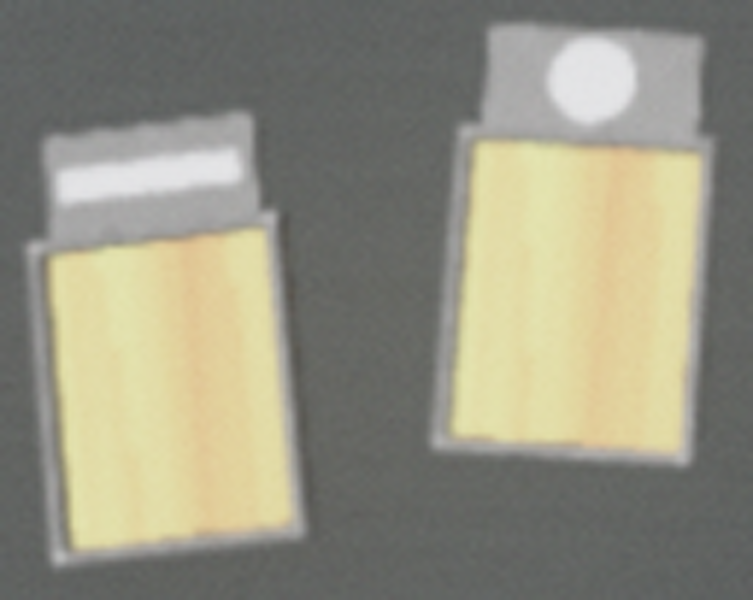

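The crop shows the bar tray with its bar marker on the left, yawed about +8°, and the disc tray on the right, yawed about -2.5°.

Estimated poses (x, y in m, yaw in degrees):

| Item | x | y | Yaw |
|---|---|---|---|
| bracket_round | 0.470 | -0.421 | 6.5 |
| bracket_bar | 0.482 | -0.221 | 4.8 |
| nest_round | 0.460 | 0.1345 | -2.5 |
| nest_bar | 0.419 | 0.304 | 8.2 |

I'll move above the round bracket.

Call:
jog_arm:
  deltas:
    - {"gripper": 0.7, "offset": [0, 0, 0], "rotation": [0, 0, 6.1]}
    - {"gripper": 0.7, "offset": [0, 0, 0], "rotation": [0, 0, 6.1]}
    - {"gripper": 0.7, "offset": [0.0288, -0.0139, 0], "rotation": [0, 0, 0]}
    - {"gripper": 0.7, "offset": [0.0288, -0.0139, 0], "rotation": [0, 0, 0]}
    - {"gripper": 0.7, "offset": [0.0288, -0.0139, 0], "rotation": [0, 0, 0]}
    - {"gripper": 0.7, "offset": [0.0288, -0.0139, 0], "rotation": [0, 0, 0]}
    - {"gripper": 0.7, "offset": [0.0288, -0.0139, 0], "rotation": [0, 0, 0]}
    - {"gripper": 0.7, "offset": [0.0288, -0.0139, 0], "rotation": [0, 0, 0]}
    - {"gripper": 0.7, "offset": [0.0288, -0.0139, 0], "rotation": [0, 0, 0]}
    - {"gripper": 0.7, "offset": [0.0288, -0.0139, 0], "rotation": [0, 0, 0]}
    - {"gripper": 0.7, "offset": [0.0288, -0.0139, 0], "rotation": [0, 0, 0]}
    - {"gripper": 0.7, "offset": [0.0288, -0.0139, 0], "rotation": [0, 0, 0]}
    - {"gripper": 0.7, "offset": [0, 0, 0.024], "rotation": [0, 0, 0]}
    - {"gripper": 0.7, "offset": [0, 0, 0.024], "rotation": [0, 0, 0]}
    - {"gripper": 0.7, "offset": [0, 0, 0.024], "rotation": [0, 0, 0]}
    - {"gripper": 0.7, "offset": [0, 0, 0.024], "rotation": [0, 0, 0]}
    - {"gripper": 0.7, "offset": [0, 0, 0.024], "rotation": [0, 0, 0]}
    - {"gripper": 0.7, "offset": [0, 0, 0], "rotation": [0, 0, 0]}
    - {"gripper": 0.7, "offset": [0, 0, 0], "rotation": [0, 0, 0]}
  newtons: 60

```text
clock: 2.0
position: [0.4705, -0.4215, 0.1225]
ee_rot: [0.998, 0.056, -0.0, -0.0]
ft_force: [0.1, -0.5, 0.8]
grip_width: 0.698
grasp_force: 0.0
```

```bash
cat >>h.py <<'E'
def go(x,y,z,yaw):
    from scipy.spatial.transform import Rotation as Q
    o=manip.get_obs(); R=Q.from_quat(o["ee_rot"])
    a=np.radians(yaw); G=Q.from_quat([np.cos(a/2),np.sin(a/2),0,0])
    d=np.array([x,y,z])-o["position"]
    print("t",o["clock"],"p",np.round(o["position"],4),"rotvec deg",np.round((R.inv()*G).as_rotvec(degrees=True),2),"then offset",np.round(G.inv().apply(d),4),"F",np.round(o["ft_force"],1),"w",round(o["grip_width"],3),round(o["grasp_force"],1))
E
python3 -c "
from h import *
go(.470,-.421,.027,6.5)"
```

```text
t 2.0 p [ 0.4705 -0.4215  0.1225] rotvec deg [-0.03  0.02 -0.03] then offset [-0.0004 -0.0005  0.0955] F [ 0.1 -0.5  0.8] w 0.698 0.0
```

Call:
jog_arm:
  deltas:
    - {"gripper": 0.7, "offset": [0, 0, 0.016], "rotation": [0, 0, 0]}
    - {"gripper": 0.7, "offset": [0, 0, 0.016], "rotation": [0, 0, 0]}
    - {"gripper": 0.7, "offset": [0, 0, 0.016], "rotation": [0, 0, 0]}
    - {"gripper": 0.7, "offset": [0, 0, 0.016], "rotation": [0, 0, 0]}
    - {"gripper": 0.7, "offset": [0, 0, 0.016], "rotation": [0, 0, 0]}
    - {"gripper": 0.7, "offset": [0, 0, 0.0155], "rotation": [0, 0, 0]}
    - {"gripper": 0.7, "offset": [0, 0, 0], "rotation": [0, 0, 0]}
    - {"gripper": 0.5, "offset": [0, 0, 0], "rotation": [0, 0, 0]}
    - {"gripper": 0.3, "offset": [0, 0, 0], "rotation": [0, 0, 0]}
    - {"gripper": 0.2, "offset": [0, 0, 0], "rotation": [0, 0, 0]}
    - {"gripper": 0.1, "offset": [0, 0, 0], "rotation": [0, 0, 0]}
    - {"gripper": 0, "offset": [0, 0, 0], "rotation": [0, 0, 0]}
    - {"gripper": 0, "offset": [0, 0, 0], "rotation": [0, 0, 0]}
    - {"gripper": 0, "offset": [0, 0, 0], "rotation": [0, 0, 0]}
    - {"gripper": 0, "offset": [0, 0, 0], "rotation": [0, 0, 0]}
    - {"gripper": 0, "offset": [0, 0, 0], "rotation": [0, 0, 0]}
  newtons: 60

```text
clock: 3.6
position: [0.4712, -0.4213, 0.0279]
ee_rot: [0.998, 0.057, 0.0, 0.0]
ft_force: [-1.9, 2.6, 6.2]
grip_width: 0.132
grasp_force: 60.1
```

Call:
jog_arm:
  deltas:
    - {"gripper": 0, "offset": [0, 0, -0.01], "rotation": [0, 0, 0]}
    - {"gripper": 0, "offset": [0, 0, -0.02], "rotation": [0, 0, 0]}
    - {"gripper": 0, "offset": [0, 0, -0.02], "rotation": [0, 0, 0]}
    - {"gripper": 0, "offset": [0, 0, -0.02], "rotation": [0, 0, 0]}
    - {"gripper": 0, "offset": [0, 0, -0.02], "rotation": [0, 0, 0]}
    - {"gripper": 0, "offset": [0, 0, -0.01], "rotation": [0, 0, 0]}
    - {"gripper": 0, "offset": [0, 0, 0], "rotation": [0, 0, 3]}
    - {"gripper": 0, "offset": [0, 0, 0], "rotation": [0, 0, 3]}
    - {"gripper": 0, "offset": [0, 0, 0], "rotation": [0, 0, 3]}
    - {"gripper": 0, "offset": [0, 0, 0], "rotation": [0, 0, 0]}

```text
clock: 4.6
position: [0.4701, -0.4213, 0.1263]
ee_rot: [1.0, -0.023, -0.001, -0.0]
ft_force: [0.4, -0.1, -6.5]
grip_width: 0.127
grasp_force: 59.0
```

```bash
python3 -c "
from h import *
go(.460,.1345,.128,-2.5)
cv2.imwrite('pics/s1.png',imaging.camera('scene')[150:350,40:307])"
```

```text
t 4.6 p [ 0.4701 -0.4213  0.1263] rotvec deg [-0.03  0.06 -0.08] then offset [-0.0344 -0.5549 -0.0017] F [ 0.4 -0.1 -6.5] w 0.127 59.0
```

View pics/s1.png

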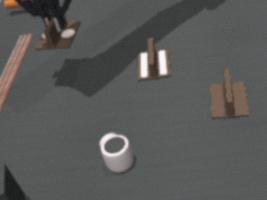

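The bracket is held level by its web (crop pixel 57,38). Next, carry it over to the disc tray.

Call:
jog_arm:
  deltas:
    - {"gripper": 0, "offset": [-0.0007, -0.012, 0], "rotation": [0, 0, 0]}
    - {"gripper": 0, "offset": [-0.0015, -0.024, 0], "rotation": [0, 0, 0]}
    - {"gripper": 0, "offset": [-0.0022, -0.035, 0], "rotation": [0, 0, 0]}
    - {"gripper": 0, "offset": [-0.0022, -0.035, 0], "rotation": [0, 0, 0]}
    - {"gripper": 0, "offset": [-0.0022, -0.035, 0], "rotation": [0, 0, 0]}
    - {"gripper": 0, "offset": [-0.0022, -0.035, 0], "rotation": [0, 0, 0]}
    - {"gripper": 0, "offset": [-0.0022, -0.035, 0], "rotation": [0, 0, 0]}
    - {"gripper": 0, "offset": [-0.0022, -0.035, 0], "rotation": [0, 0, 0]}
    - {"gripper": 0, "offset": [-0.0022, -0.035, 0], "rotation": [0, 0, 0]}
    - {"gripper": 0, "offset": [-0.0022, -0.035, 0], "rotation": [0, 0, 0]}
    - {"gripper": 0, "offset": [-0.0022, -0.035, 0], "rotation": [0, 0, 0]}
    - {"gripper": 0, "offset": [-0.0022, -0.035, 0], "rotation": [0, 0, 0]}
    - {"gripper": 0, "offset": [-0.0022, -0.035, 0], "rotation": [0, 0, 0]}
    - {"gripper": 0, "offset": [-0.0022, -0.035, 0], "rotation": [0, 0, 0]}
    - {"gripper": 0, "offset": [-0.0022, -0.035, 0], "rotation": [0, 0, 0]}
    - {"gripper": 0, "offset": [-0.0015, -0.024, 0], "rotation": [0, 0, 0]}
    - {"gripper": 0, "offset": [-0.0015, -0.024, 0], "rotation": [0, 0, 0]}
    - {"gripper": 0, "offset": [-0.0011, -0.016, 0], "rotation": [0, 0, 0]}
    - {"gripper": 0, "offset": [0, 0, 0], "rotation": [0, 0, 0]}
    - {"gripper": 0, "offset": [0, 0, 0], "rotation": [0, 0, 0]}

```text
clock: 6.65
position: [0.4596, 0.1346, 0.1268]
ee_rot: [1.0, -0.021, 0.0, 0.0]
ft_force: [-0.1, 0.2, -6.1]
grip_width: 0.13
grasp_force: 59.2
```

```bash
python3 -c "
from h import *
go(.460,.1345,.033,-2.5)
cv2.imwrite('pics/s2.png',np.hstack([cv2.resize(imaging.camera('scene')[120:240,270:400],(390,360)),cv2.resize(imaging.camera('top')[170:290,150:280],(390,360))]))"
```

```text
t 6.65 p [0.4596 0.1346 0.1268] rotvec deg [ 0.04 -0.    0.07] then offset [0.0004 0.0001 0.0938] F [-0.1  0.2 -6.1] w 0.13 59.2
```

View pics/s2.png

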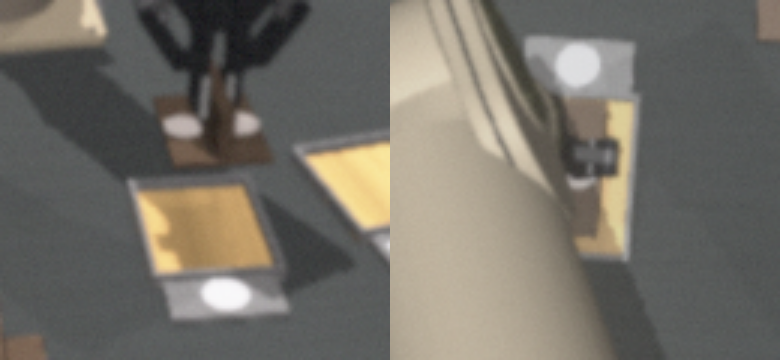

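The bracket is level above the disc tray and lines up with it. Lower it, checking contact before release.

Call:
jog_arm:
  deltas:
    - {"gripper": 0, "offset": [0, 0, 0.01], "rotation": [0, 0, 0]}
    - {"gripper": 0, "offset": [0, 0, 0.016], "rotation": [0, 0, 0]}
    - {"gripper": 0, "offset": [0, 0, 0.016], "rotation": [0, 0, 0]}
    - {"gripper": 0, "offset": [0, 0, 0.016], "rotation": [0, 0, 0]}
    - {"gripper": 0, "offset": [0, 0, 0.012], "rotation": [0, 0, 0]}
    - {"gripper": 0, "offset": [0, 0, 0.01], "rotation": [0, 0, 0]}
    - {"gripper": 0, "offset": [0, 0, 0.006], "rotation": [0, 0, 0]}
    - {"gripper": 0, "offset": [0, 0, 0.004], "rotation": [0, 0, 0]}
    - {"gripper": 0, "offset": [0, 0, 0.003], "rotation": [0, 0, 0]}
    - {"gripper": 0, "offset": [0, 0, 0.001], "rotation": [0, 0, 0]}
    - {"gripper": 0, "offset": [0, 0, 0.001], "rotation": [0, 0, 0]}
    - {"gripper": 0, "offset": [0, 0, 0], "rotation": [0, 0, 0]}

```text
clock: 7.95
position: [0.4604, 0.1344, 0.032]
ee_rot: [1.0, -0.022, 0.0, 0.0]
ft_force: [-0.0, -0.0, -5.7]
grip_width: 0.127
grasp_force: 59.2
```

Still carrying the weight (-5.7 N), so there's no contact yet. Creep down another 1.5 mm.

Call:
jog_arm:
  deltas:
    - {"gripper": 0, "offset": [0, 0, 0.0008], "rotation": [0, 0, 0]}
    - {"gripper": 0, "offset": [0, 0, 0.0007], "rotation": [0, 0, 0]}
    - {"gripper": 0, "offset": [0, 0, 0], "rotation": [0, 0, 0]}

```text
clock: 8.25
position: [0.4604, 0.1345, 0.0318]
ee_rot: [1.0, -0.022, 0.0, 0.0]
ft_force: [-9.1, -3.0, 16.4]
grip_width: 0.128
grasp_force: 62.7
```

Call:
jog_arm:
  deltas:
    - {"gripper": 0.2, "offset": [0, 0, 0], "rotation": [0, 0, 0]}
    - {"gripper": 0.35, "offset": [0, 0, 0], "rotation": [0, 0, 0]}
    - {"gripper": 0.5, "offset": [0, 0, 0], "rotation": [0, 0, 0]}
    - {"gripper": 0.5, "offset": [0, 0, 0], "rotation": [0, 0, 0]}
    - {"gripper": 0.5, "offset": [0, 0, 0], "rotation": [0, 0, 0]}
    - {"gripper": 0.5, "offset": [0, 0, -0.01], "rotation": [0, 0, 0]}
    - {"gripper": 0.5, "offset": [0, 0, -0.02], "rotation": [0, 0, 0]}
    - {"gripper": 0.5, "offset": [0, 0, -0.02], "rotation": [0, 0, 0]}
    - {"gripper": 0.5, "offset": [0, 0, -0.02], "rotation": [0, 0, 0]}
    - {"gripper": 0.5, "offset": [0, 0, -0.02], "rotation": [0, 0, 0]}
    - {"gripper": 0.5, "offset": [0, 0, -0.02], "rotation": [0, 0, 0]}
    - {"gripper": 0.5, "offset": [0, 0, -0.01], "rotation": [0, 0, 0]}
    - {"gripper": 0.5, "offset": [0, 0, 0], "rotation": [0, 0, -3.6]}
    - {"gripper": 0.5, "offset": [0, 0, 0], "rotation": [0, 0, -3.6]}
    - {"gripper": 0.5, "offset": [0, 0, 0], "rotation": [0, 0, 0]}

```text
clock: 9.75
position: [0.4601, 0.1344, 0.1503]
ee_rot: [0.999, 0.041, -0.0, 0.0]
ft_force: [-0.0, -0.3, 0.1]
grip_width: 0.5
grasp_force: 0.0
```

```bash
python3 -c "
from h import *
go(.482,-.221,.145,4.8)"
```

```text
t 9.75 p [0.4601 0.1344 0.1503] rotvec deg [ 0.    0.   -0.07] then offset [-0.0079  0.356   0.0053] F [-0.  -0.3  0.1] w 0.5 0.0
```

Call:
jog_arm:
  deltas:
    - {"gripper": 0.7, "offset": [-0.0003, 0.016, 0], "rotation": [0, 0, 0]}
    - {"gripper": 0.7, "offset": [-0.0007, 0.03, 0], "rotation": [0, 0, 0]}
    - {"gripper": 0.7, "offset": [-0.0008, 0.035, 0], "rotation": [0, 0, 0]}
    - {"gripper": 0.7, "offset": [-0.0008, 0.035, 0], "rotation": [0, 0, 0]}
    - {"gripper": 0.7, "offset": [-0.0008, 0.035, 0], "rotation": [0, 0, 0]}
    - {"gripper": 0.7, "offset": [-0.0008, 0.035, 0], "rotation": [0, 0, 0]}
    - {"gripper": 0.7, "offset": [-0.0008, 0.035, 0], "rotation": [0, 0, 0]}
    - {"gripper": 0.7, "offset": [-0.0008, 0.035, 0], "rotation": [0, 0, 0]}
    - {"gripper": 0.7, "offset": [-0.0008, 0.035, 0], "rotation": [0, 0, 0]}
    - {"gripper": 0.7, "offset": [-0.0008, 0.035, 0], "rotation": [0, 0, 0]}
    - {"gripper": 0.7, "offset": [-0.0005, 0.02, 0], "rotation": [0, 0, 0]}
    - {"gripper": 0.7, "offset": [0, 0.01, 0], "rotation": [0, 0, 0]}
    - {"gripper": 0.7, "offset": [0, 0, 0], "rotation": [0, 0, 0]}
    - {"gripper": 0.7, "offset": [0, 0, 0], "rotation": [0, 0, 0]}

```text
clock: 11.15
position: [0.4815, -0.2197, 0.1502]
ee_rot: [0.999, 0.041, -0.0, -0.0]
ft_force: [-0.5, 0.9, -0.7]
grip_width: 0.698
grasp_force: 0.0
```

```bash
python3 -c "
from h import *
go(.482,-.221,.027,4.8)
cv2.imwrite('pics/s3.png',np.hstack([cv2.resize(imaging.camera('scene')[120:240,270:400],(390,360)),cv2.resize(imaging.camera('top')[170:290,150:280],(390,360))]))"
```

```text
t 11.15 p [ 0.4815 -0.2197  0.1502] rotvec deg [-0.04  0.01 -0.1 ] then offset [0.0004 0.0014 0.1232] F [-0.5  0.9 -0.7] w 0.698 0.0
```

View pics/s3.png

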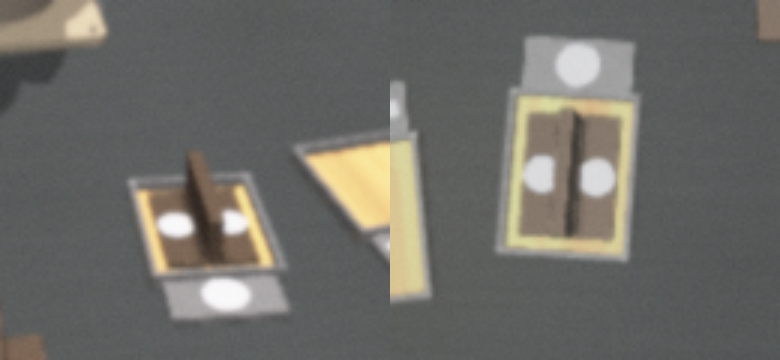

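The round bracket sits flat and centred in the disc tray with an even yellow margin (right panel, centre about 570,175). Now grasp the bar bracket.

Call:
jog_arm:
  deltas:
    - {"gripper": 0.7, "offset": [0, 0.001, 0.015], "rotation": [0, 0, 0]}
    - {"gripper": 0.7, "offset": [0, 0, 0.018], "rotation": [0, 0, 0]}
    - {"gripper": 0.7, "offset": [0, 0, 0.018], "rotation": [0, 0, 0]}
    - {"gripper": 0.7, "offset": [0, 0, 0.018], "rotation": [0, 0, 0]}
    - {"gripper": 0.7, "offset": [0, 0, 0.018], "rotation": [0, 0, 0]}
    - {"gripper": 0.7, "offset": [0, 0, 0.018], "rotation": [0, 0, 0]}
    - {"gripper": 0.7, "offset": [0, 0, 0.012], "rotation": [0, 0, 0]}
    - {"gripper": 0.7, "offset": [0, 0, 0.006], "rotation": [0, 0, 0]}
    - {"gripper": 0.7, "offset": [0, 0, 0], "rotation": [0, 0, 0]}
    - {"gripper": 0.5, "offset": [0, 0, 0], "rotation": [0, 0, 0]}
    - {"gripper": 0.3, "offset": [0, 0, 0], "rotation": [0, 0, 0]}
    - {"gripper": 0.2, "offset": [0, 0, 0], "rotation": [0, 0, 0]}
    - {"gripper": 0.1, "offset": [0, 0, 0], "rotation": [0, 0, 0]}
    - {"gripper": 0, "offset": [0, 0, 0], "rotation": [0, 0, 0]}
    - {"gripper": 0, "offset": [0, 0, 0], "rotation": [0, 0, 0]}
    - {"gripper": 0, "offset": [0, 0, 0], "rotation": [0, 0, 0]}
    - {"gripper": 0, "offset": [0, 0, 0], "rotation": [0, 0, 0]}
    - {"gripper": 0, "offset": [0, 0, 0], "rotation": [0, 0, 0]}
  newtons: 60

```text
clock: 13.05
position: [0.482, -0.2216, 0.0281]
ee_rot: [0.999, 0.041, 0.0, -0.0]
ft_force: [-1.0, 2.1, 5.8]
grip_width: 0.13
grasp_force: 60.0
```

Call:
jog_arm:
  deltas:
    - {"gripper": 0, "offset": [0, 0, -0.01], "rotation": [0, 0, 0]}
    - {"gripper": 0, "offset": [0, 0, -0.02], "rotation": [0, 0, 0]}
    - {"gripper": 0, "offset": [0, 0, -0.02], "rotation": [0, 0, 0]}
    - {"gripper": 0, "offset": [0, 0, -0.02], "rotation": [0, 0, 0]}
    - {"gripper": 0, "offset": [0, 0, -0.02], "rotation": [0, 0, 0]}
    - {"gripper": 0, "offset": [0, 0, -0.02], "rotation": [0, 0, 0]}
    - {"gripper": 0, "offset": [0, 0, -0.01], "rotation": [0, 0, 0]}
    - {"gripper": 0, "offset": [0, 0, 0], "rotation": [0, 0, -1.7]}
    - {"gripper": 0, "offset": [0, 0, 0], "rotation": [0, 0, -1.7]}
    - {"gripper": 0, "offset": [0, 0, 0], "rotation": [0, 0, 0]}

```text
clock: 14.05
position: [0.4807, -0.2218, 0.146]
ee_rot: [0.997, 0.071, -0.001, -0.0]
ft_force: [0.4, -0.5, -5.3]
grip_width: 0.126
grasp_force: 59.0
```

```bash
python3 -c "
from h import *
go(.419,.304,.146,8.2)"
```

```text
t 14.05 p [ 0.4807 -0.2218  0.146 ] rotvec deg [-0.06  0.1  -0.03] then offset [ 0.014  -0.5292  0.    ] F [ 0.4 -0.5 -5.3] w 0.126 59.0
```

Call:
jog_arm:
  deltas:
    - {"gripper": 0, "offset": [0.0004, -0.012, 0], "rotation": [0, 0, 0]}
    - {"gripper": 0, "offset": [0.0006, -0.024, 0], "rotation": [0, 0, 0]}
    - {"gripper": 0, "offset": [0.001, -0.035, 0], "rotation": [0, 0, 0]}
    - {"gripper": 0, "offset": [0.001, -0.035, 0], "rotation": [0, 0, 0]}
    - {"gripper": 0, "offset": [0.001, -0.035, 0], "rotation": [0, 0, 0]}
    - {"gripper": 0, "offset": [0.001, -0.035, 0], "rotation": [0, 0, 0]}
    - {"gripper": 0, "offset": [0.001, -0.035, 0], "rotation": [0, 0, 0]}
    - {"gripper": 0, "offset": [0.001, -0.035, 0], "rotation": [0, 0, 0]}
    - {"gripper": 0, "offset": [0.001, -0.035, 0], "rotation": [0, 0, 0]}
    - {"gripper": 0, "offset": [0.001, -0.035, 0], "rotation": [0, 0, 0]}
    - {"gripper": 0, "offset": [0.001, -0.035, 0], "rotation": [0, 0, 0]}
    - {"gripper": 0, "offset": [0.001, -0.035, 0], "rotation": [0, 0, 0]}
    - {"gripper": 0, "offset": [0.001, -0.035, 0], "rotation": [0, 0, 0]}
    - {"gripper": 0, "offset": [0.001, -0.035, 0], "rotation": [0, 0, 0]}
    - {"gripper": 0, "offset": [0, -0.033, 0], "rotation": [0, 0, 0]}
    - {"gripper": 0, "offset": [0.0005, -0.024, 0], "rotation": [0, 0, 0]}
    - {"gripper": 0, "offset": [0.0005, -0.016, 0], "rotation": [0, 0, 0]}
    - {"gripper": 0, "offset": [0, 0, 0], "rotation": [0, 0, 0]}
    - {"gripper": 0, "offset": [0, 0, 0], "rotation": [0, 0, 0]}

```text
clock: 15.95
position: [0.4202, 0.3037, 0.1468]
ee_rot: [0.997, 0.071, -0.0, 0.0]
ft_force: [0.2, 0.2, -6.0]
grip_width: 0.129
grasp_force: 59.2
```

```bash
python3 -c "
from h import *
go(.419,.304,.033,8.2)
cv2.imwrite('pics/s4.png',np.hstack([cv2.resize(imaging.camera('scene')[110:230,330:460],(390,360)),cv2.resize(imaging.camera('top')[180:300,80:210],(390,360))]))"
```

```text
t 15.95 p [0.4202 0.3037 0.1468] rotvec deg [ 0.04  0.06 -0.08] then offset [-0.0011 -0.0005  0.1138] F [ 0.2  0.2 -6. ] w 0.129 59.2
```

View pics/s4.png

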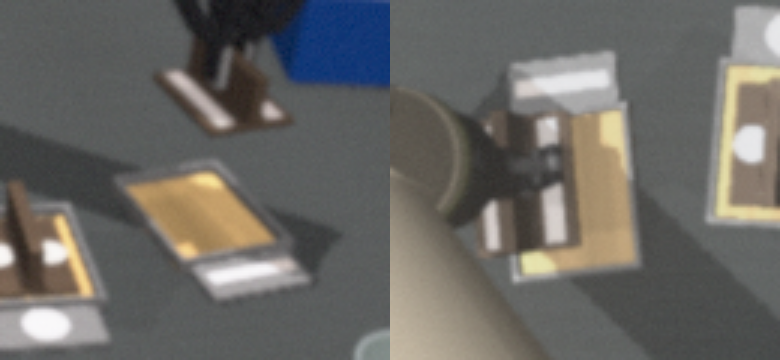

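The bar bracket hangs level above the bar tray; the leftward shift in the top view is parallax. Lower it.

Call:
jog_arm:
  deltas:
    - {"gripper": 0, "offset": [-0.001, 0, 0.01], "rotation": [0, 0, 0]}
    - {"gripper": 0, "offset": [0, 0, 0.018], "rotation": [0, 0, 0]}
    - {"gripper": 0, "offset": [0, 0, 0.018], "rotation": [0, 0, 0]}
    - {"gripper": 0, "offset": [0, 0, 0.018], "rotation": [0, 0, 0]}
    - {"gripper": 0, "offset": [0, 0, 0.016], "rotation": [0, 0, 0]}
    - {"gripper": 0, "offset": [0, 0, 0.012], "rotation": [0, 0, 0]}
    - {"gripper": 0, "offset": [0, 0, 0.01], "rotation": [0, 0, 0]}
    - {"gripper": 0, "offset": [0, 0, 0.006], "rotation": [0, 0, 0]}
    - {"gripper": 0, "offset": [0, 0, 0.003], "rotation": [0, 0, 0]}
    - {"gripper": 0, "offset": [0, 0, 0.002], "rotation": [0, 0, 0]}
    - {"gripper": 0, "offset": [0, 0, 0.001], "rotation": [0, 0, 0]}
    - {"gripper": 0, "offset": [0, 0, 0.0008], "rotation": [0, 0, 0]}
    - {"gripper": 0, "offset": [0, 0, 0], "rotation": [0, 0, 0]}

```text
clock: 17.35
position: [0.4202, 0.3036, 0.0327]
ee_rot: [0.998, 0.07, 0.0, -0.0]
ft_force: [0.7, -0.3, -6.0]
grip_width: 0.128
grasp_force: 59.2
```

Call:
jog_arm:
  deltas:
    - {"gripper": 0, "offset": [0, 0, 0.0008], "rotation": [0, 0, 0]}
    - {"gripper": 0, "offset": [0, 0, 0.0008], "rotation": [0, 0, 0]}
    - {"gripper": 0, "offset": [0, 0, 0], "rotation": [0, 0, 0]}

```text
clock: 17.65
position: [0.4202, 0.3036, 0.0321]
ee_rot: [0.998, 0.07, 0.0, 0.0]
ft_force: [-5.3, -4.4, 11.2]
grip_width: 0.13
grasp_force: 61.8
```

In contact with the tray floor. Release and retreat upward.

Call:
jog_arm:
  deltas:
    - {"gripper": 0.2, "offset": [0, 0, 0], "rotation": [0, 0, 0]}
    - {"gripper": 0.35, "offset": [0, 0, 0], "rotation": [0, 0, 0]}
    - {"gripper": 0.5, "offset": [0, 0, 0], "rotation": [0, 0, 0]}
    - {"gripper": 0.5, "offset": [0, 0, 0], "rotation": [0, 0, 0]}
    - {"gripper": 0.5, "offset": [0, 0, 0], "rotation": [0, 0, 0]}
    - {"gripper": 0.5, "offset": [0, 0, -0.01], "rotation": [0, 0, 0]}
    - {"gripper": 0.5, "offset": [0, 0, -0.02], "rotation": [0, 0, 0]}
    - {"gripper": 0.5, "offset": [0, 0, -0.02], "rotation": [0, 0, 0]}
    - {"gripper": 0.5, "offset": [0, 0, -0.02], "rotation": [0, 0, 0]}
    - {"gripper": 0.5, "offset": [0, 0, -0.02], "rotation": [0, 0, 0]}
    - {"gripper": 0.5, "offset": [0, 0, -0.02], "rotation": [0, 0, 0]}
    - {"gripper": 0.5, "offset": [0, 0, -0.02], "rotation": [0, 0, 0]}
    - {"gripper": 0.5, "offset": [0, 0, -0.02], "rotation": [0, 0, 0]}
    - {"gripper": 0.5, "offset": [0, 0, 0], "rotation": [0, 0, 0]}
    - {"gripper": 0.5, "offset": [0, 0, 0], "rotation": [0, 0, 0]}

```text
clock: 19.15
position: [0.4201, 0.3036, 0.1813]
ee_rot: [0.998, 0.07, 0.001, -0.0]
ft_force: [-0.2, -0.0, 0.1]
grip_width: 0.499
grasp_force: 0.0
```

```bash
python3 -c "
from h import *
cv2.imwrite('pics/s5.png',np.hstack([cv2.resize(imaging.camera('scene')[110:230,310:440],(390,360)),cv2.resize(imaging.camera('top')[180:300,100:230],(390,360))]))"
```

```text
(no output)
```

View pics/s5.png

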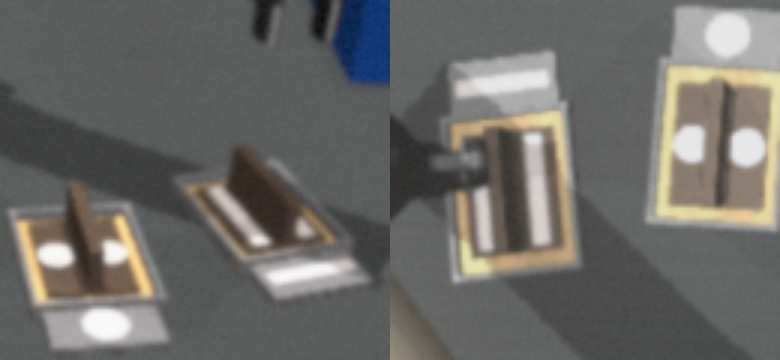

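Both brackets lie flat and centred in the matching trays: bar at (510,190) and round at (715,145) in the right panel. The gripper is clear of both.

```bash
python3 -c "
from workcell import workorder
print(workorder.hand_in())"
```

```text
the job is handed in; nothing more can be done
None
```

The job is handed in: the last pictures show the passed bracket in the disc tray and the rejected one in the bar tray, both flat, web up and inside the walls, at about 19 s; hand-in returned no verdict.

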